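# Hold a spring clip gaping over the edge of a panel

### The job

The spring clip sits on the steel rail, handles up: squeeze its handles together so that the jaws open, lift it off, and bring it jaws down over the middle of the top edge of the white panel. Finish still holding it there, squeezed wide open and square to the panel, with 2 to 3 cm of the panel up between the gaping jaws but the clip neither touching nor resting on the panel, so that I can slip an edging strip in under it. Do not shift either panel, and leave the mug, tape measure and pencil alone.

Things in the scene. Friction and masses are not known exactly. Their poses are not given: they have to be found in the camera images.
- spring_clip: Loose spring clip like a big clothes peg, dark steel with orange pads and handle ends, 65 g. Origin on its axle, midway between the levers; z up from jaws to handles, y along the axle, x the way handles close and jaws open. At the start it bites the rail, its axle barrel (radius 9 mm, roof of the mouth) resting on the rail's top edge.
- clip_handles (a point): point between the handles, 40 mm above the clip's origin; good place to pinch along x from above. Two plates 24 mm wide (y), 3 to 55 mm above the origin. Closed, they flare to 57 mm over the outer faces at the top; pressed fully together (about 7 N a side) they stand parallel against a stop, 26 mm over the faces.
- clip_tips (a point): point between the jaw tips, 50 mm below the clip's origin. Jaws 24 mm wide (y). Closed they bite 6 mm; fully open the tips gape about 34 mm, and about 27 mm at 12 mm above the tips.
- clip_far (a joint): lever on the +x side of the clip: 0 = jaws biting 6 mm, 0.30 rad = handles fully together and jaws fully open (stop), -0.06 = jaws shut on nothing; it springs shut when released. The two levers are geared and always read alike
- clip_near (a joint): the other lever (-x side), same values
- clip_rail: Fixed stand for the clip: grey foot 80 x 130 x 22 mm with an upright steel strip 6 mm thick and 70 mm long, whose top edge is 110 mm above the bench. Origin: centre of the foot's underside; x across the strip, y along it, z up.
- white_panel: Loose upright panel with white faces, 6 mm thick, 120 mm long, in a wooden foot 84 x 130 x 22 mm with battens up to 34 mm; top edge 120 mm above the bench; about 0.9 kg. Origin: centre of the foot's underside; x across the panel (its thickness), y along it, z up.
- white_panel_edge (a point): middle of the white panel's top edge, same axes as the panel
- brown_panel: Panel just like the white one but dark brown wood; not to be used. Same origin and axes.
- mug: blue and white mug 78 x 112 x 92 mm, bystander; origin at the centre of its underside
- tape_measure: yellow tape measure 68 x 85 x 31 mm, bystander; origin at the centre of its underside
- flat_pencil_1: red flat pencil 13 x 178 x 9 mm lying on the bench, bystander; origin at the centre of its underside, long along its y

How it is judged:
By the outcome, as a careful person would: the job done as asked, in the order asked, and still so for the second after the job is handed in, while the arm keeps its last pose, push and grip.
It also fails if it takes over 37 s, if anything falls off the work surface, if the arm or the gripper's body presses on something with over 40 N, if the wrist force passes 120 N, or if a joint passes its speed limit or range.

### The arm

A 6-joint arm with a two-finger parallel gripper is mounted at the origin on a cart in front of the work surface, level with it; the furniture and walls round the work are solid. World frame = base frame: x ahead of the robot, y to its left, z up, the work surface at z = 0. Lengths are in m, angles in degrees, forces in N, time in s.
With the tool pointing down it reaches from about 0.4 to 0.825 m from the base axis. Payload 7 kg.
Tool frame: the origin (TCP) lies midway between the tips of the shut fingers; the grasp point (between the pads) lies 19 mm behind it; z points along the fingers, y is the line along which they close (so a half turn about z gives the same grasp; the last joint's range is limited). The gripper opens to 88 mm and grips with 3 to 60 N. Pads are 19 mm wide; open, the fingers measure 130 mm over their backs; the gripper's body (78 mm by 193 mm) begins 47 mm behind the grasp point.
Start: joints at [-58.207, 20.546, 0.682, 0, -70.136, -16.507], TCP at [0.178, -0.651, 0.227] pointing down, gripper open.
Joint ranges: [-176.03, 176.03], [-82.01, 121.73], [-58.28, 71.71], [-173.87, 95.51], [-174.79, -0.11], [-173.66, 173.66]. Speed limits (degrees/s): [136.94, 136.94, 172.46, 180, 180, 180].

### API

Orientations are given as [roll, pitch, yaw] about the fixed x, y, z axes, in that order (R = Rz(yaw) Ry(pitch) Rx(roll)).
In Python, from plant import ctrl gives the robot as it stands. The module is installed in compiled form; this text tells all that it offers.
- The arm moves only by the tool send_rows, never from a script. Its argument "plan" is a list that holds one entry, the list of rows, each a list of 6 numbers: the shift along the tool's x, y, z in parts of the range, where 1.0 means 40 cm, then the turn, a rotation vector about the tool's x, y, z in parts of the range, where 1.0 means pi/2 rad. A call has 1 to 8 rows; each row is the pose to reach, as a shift and turn from the pose commanded when the call began, along the tool's axes at that moment; what a row does not reach only later rows make up. A row lasts 1/12 s, in which the tool goes at most 41.7 mm and 7.16 degrees, less where a joint would pass 70% of its speed; a pose out of reach is approached as far as the arm can. Shift and turn numbers lie between -1 and 1, and a call with a number outside is refused. A call with a gripper value outside its range is refused whole. "fingers" is the opening, from 0 (shut) to 1 (fully open), set as the call begins (left out, the last holds). The fingers move at their own pace and stop on an object; the grip force is fixed at half the most. Time passes only in rows, so rows that repeat a pose let the fingers close. It gives the time, the measured TCP pose, the force, the opening and the grip force at its end, in the units of the state.
- ctrl.get_obs(): the state, without advancing time (a new reading comes with each control period).
- ctrl.snapshot(name): name is "side" or "top"; returns a dict with "img" (384x512x3 uint8, red, green, blue), "K" (3x3 intrinsics, pixels), "k1" (the pictures are not rectified: a ray, as slopes to the right and down, at radius r is drawn at 1 + k1 r^2 times it, then the intrinsics apply), "pose" (4x4, takes a point from camera to world coordinates). Camera axes: x right, y down, z forward; pixel columns grow to the right and rows downward; lengths in m; the calibration is good to about 2 mm. A picture is of the moment at which its call begins. There is no depth.
- ctrl.close_job(): hands the job in; it is judged then, once.
The state is a dict: "clock": time; "joint_pos": joint angles; "qvel": joint speeds; "tau": joint torques, N m; "tool_pos": TCP position; "orientation": TCP orientation; "force": force on the tool from outside, world axes, zero at the start; "moment": the same for the moment, N m; "opening": finger opening in m; "gripper_force": force on a finger pad.
Only numpy, scipy, OpenCV 4.12 (cv2) and the standard library are available. Lean on these libraries where they do the work, as an engineer would, in place of code of your own. Each camera call takes 0.05 s, during which the arm holds its last target. There are 200 camera calls.

## Working session

There is one attempt and no reset: what is moved stays moved. The work goes in short steps, Python scripts to look and compute and a tool call to move; the robot and the scene stay as the last step left them, time stands still between calls to the robot, and variables do not carry over. Pictures are saved under pics/ and viewed, at most 10 in all, crops included, and the job is handed in when it is done.

Besides the shell and the picture viewer there is one more tool, called after ">>>" in YAML: its name, and indented under it one key for each argument. send_rows: Moves the arm, as the interface text tells. Its arguments: {"type":"object","properties":{"plan":{"type":"array","items":{"type":"array","items":{"type":"array","items":{"type":"number"}}}},"fingers":{"type":"number"}},"required":["plan"]}

```bash
mkdir -p pics; python3 - <<'E'
from plant import ctrl
import cv2,numpy as np,pickle
for n in("side","top"):
    s=ctrl.snapshot(n); pickle.dump(s,open(f"pics/{n}0.pkl","wb"))
    cv2.imwrite(f"pics/{n}0.png",cv2.resize(s["img"][:,:,::-1],(800,600),interpolation=cv2.INTER_CUBIC))
    print(n,s["K"].tolist(),s["k1"],np.round(s["pose"],3).tolist())
o=ctrl.get_obs();print(o)
E
```

```text
side [[350.5527842177372, 0.0, 249.6466229130866], [0.0, 350.5527842177372, 190.906149572821], [0.0, 0.0, 1.0]] -0.09222667736417885 [[-0.976, -0.14, 0.168, 0.361], [-0.219, 0.645, -0.732, 0.804], [-0.006, -0.751, -0.66, 0.846], [0.0, 0.0, 0.0, 1.0]]
top [[376.12230928093464, 0.0, 253.01515381827625], [0.0, 376.12230928093464, 189.03829486853425], [0.0, 0.0, 1.0]] -0.05842285084671898 [[-0.016, -0.998, 0.059, 0.488], [-0.999, 0.018, 0.029, -0.025], [-0.03, -0.058, -0.998, 1.117], [0.0, 0.0, 0.0, 1.0]]
{'clock': 0.1, 'joint_pos': array([-5.82061873e+01,  2.05867279e+01,  6.37591920e-01, -1.67288556e-02,
       -7.01378431e+01, -1.65055649e+01]), 'qvel': array([ 0.06496597, -0.10742436,  0.09717897,  0.12891401,  0.0122626 ,
       -0.07589598]), 'tau': array([-1.42232984e-03, -5.84163952e+01,  2.93753654e+01,  7.01563954e+00,
        1.02106258e-02, -5.25510745e-05]), 'tool_pos': array([ 0.17780487, -0.65068281,  0.2257155 ]), 'orientation': array([ 1.79912137e+02, -9.63465233e-03, -1.64717441e+02]), 'force': array([0.04790009, 0.04654614, 1.01396714]), 'moment': array([ 0.00992909, -0.00414592,  0.00791519]), 'gripper_force': 0.0, 'opening': 0.08779511665005324}
```

View pics/side0.png

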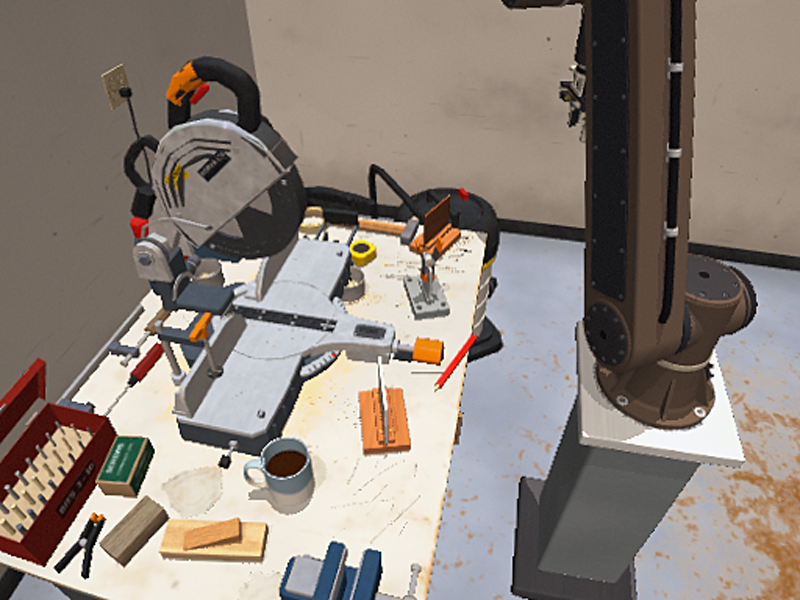

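View pics/top0.png

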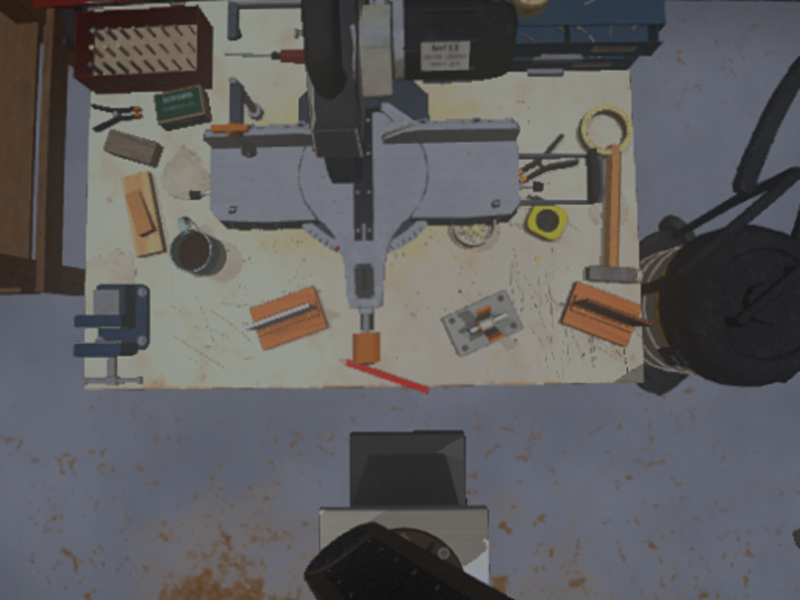

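The side view shows the clip on its rail at (428,275) and the white panel at (384,410). In the top view they are at (483,322) and (288,317), with the saw's nose between them. Next I'll zoom in on both.

```bash
python3 - <<'E'
import cv2,pickle,numpy as np
I={n:pickle.load(open(f"pics/{n}0.pkl","rb"))["img"][:,:,::-1] for n in("side","top")}
def c(n,x,y,w=57,h=43): return cv2.resize(I[n][y:y+h,x:x+w],(w*7,h*7),interpolation=cv2.INTER_NEAREST)
a=np.vstack([np.hstack([c("side",250,156,57,43),c("side",222,226,43,72)[:301]]) if 0 else np.hstack([c("side",246,160,57,43),c("top",280,184,57,43)]),np.hstack([c("side",222,226,57,43),c("top",156,181,57,43)])])
a[299:303]=255;a=np.ascontiguousarray(a)
cv2.imwrite("pics/crop0.png",a)
s=c("side",222,255,57,40);print(a.shape)
E
```

```text
(602, 798, 3)
```

View pics/crop0.png

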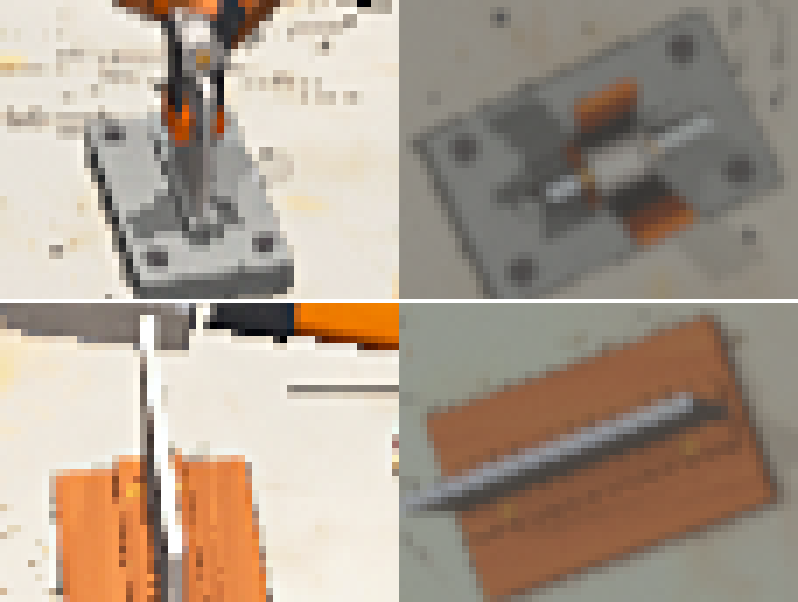

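The crops show the panel's top-edge ends in top at about (157,209) and (197.6,195.4), and in side at about (246.6,262) and (243.3,228). The clip's orange handle ends are in top at about (309,199) and (318,216). I'll refine these with masks and triangulate.

```bash
cat >h.py <<'E'
import cv2,pickle,numpy as np
def ray(s,p):
    d=(np.array(p,float)-s["K"][:2,2])/s["K"][[0,1],[0,1]]; u=d.copy()
    for _ in range(9): u=d/(1+s["k1"]*(u@u))
    v=s["pose"][:3,:3]@np.r_[u,1]; return s["pose"][:3,3],v/np.linalg.norm(v)
def plane(s,p,z):
    c,v=ray(s,p); return c+v*(z-c[2])/v[2]
def tri(s1,p1,s2,p2):
    c,v=ray(s1,p1);d,w=ray(s2,p2)
    t=np.linalg.lstsq(np.c_[v,-w],d-c,rcond=None)[0]
    a,b=c+v*t[0],d+w*t[1]; return (a+b)/2,np.linalg.norm(a-b)*1000
def proj(s,X):
    q=s["pose"][:3,:3].T@(np.array(X,float)-s["pose"][:3,3]);u=q[:2]/q[2]
    return u*(1+s["k1"]*(u@u))*s["K"][[0,1],[0,1]]+s["K"][:2,2]
def mask(s,f,x0,y0,x1,y1):
    h=cv2.cvtColor(s["img"],cv2.COLOR_RGB2HSV).astype(int);m=f(h[...,0],h[...,1],h[...,2]).astype(np.uint8)
    k=np.zeros_like(m);k[y0:y1,x0:x1]=m[y0:y1,x0:x1];return k
def blobs(m,amin=4):
    n,l,st,c=cv2.connectedComponentsWithStats(m,connectivity=4);return [(st[i,4],np.round(c[i],1).tolist(),st[i,:4].tolist(),np.argwhere(l==i)[:,::-1]) for i in range(1,n) if st[i,4]>=amin]
org=lambda h,s,v:(h<18)&(s>130)&(v>60)
E
python3 - <<'E'
from h import *
S=pickle.load(open("pics/side0.pkl","rb"));T=pickle.load(open("pics/top0.pkl","rb"))
np.set_printoptions(precision=4,suppress=True)
e=[tri(T,(157.3,209),S,(246.6,262)),tri(T,(198,195.2),S,(243.3,228.4))]
print("panel ends",e,"mid",(e[0][0]+e[1][0])/2,"yaw",np.degrees(np.arctan2(*(e[0][0]-e[1][0])[:2][::-1])))
a,b=[plane(T,p,.12) for p in((157.3,209),(198,195.2))];print("top@.12",a,b,np.linalg.norm(a-b),(a+b)/2,np.degrees(np.arctan2(*(a-b)[:2][::-1])))
# panel foot corners (top img) on z=.022
def foot(m):
    c=max(cv2.findContours(m,cv2.RETR_EXTERNAL,cv2.CHAIN_APPROX_NONE)[0],key=cv2.contourArea)
    w=np.array([plane(T,p[0],.022)[:2] for p in c]);r=cv2.minAreaRect((w*1000).astype(np.float32));return r
print("white foot",foot(cv2.morphologyEx(mask(T,org,150,170,212,230),cv2.MORPH_CLOSE,np.ones((7,7)))))
g=lambda h,s,v:(s<28)|((h>85))
m=cv2.morphologyEx(mask(T,g,278,180,338,232),cv2.MORPH_CLOSE,np.ones((9,9)));print("rail foot",foot(m))
a,b=[plane(T,p,.11) for p in((301.5,211.6),(324.8,201.2))];print("strip@.11",a,b,np.linalg.norm(a-b),(a+b)/2,np.degrees(np.arctan2(*(a-b)[:2][::-1])))
for n,s,bx in(("T",T,(300,190,330,225)),("S",S,(255,140,300,200))):
    for q in blobs(mask(s,org,*bx)): print(n,q[:3])
X=T
pads=[plane(T,p,.172) for p in((309.4,198.7),(317.6,215.7))];print("pads",pads,(pads[0]+pads[1])/2)
i=S["img"];cv2.imwrite("pics/c1.png",cv2.resize(i[140:200,246:306,::-1],(600,600),interpolation=cv2.INTER_NEAREST))
E
```

```text
panel ends [(array([0.4966, 0.2631, 0.1121]), np.float64(2.5962448829519085)), (array([0.5318, 0.1518, 0.1138]), np.float64(2.652933684457304))] mid [0.5142 0.2074 0.1129] yaw 107.58252414914809
top@.12 [0.4978 0.2611 0.12  ] [0.5329 0.1509 0.12  ] 0.11563171119314278 [0.5153 0.206  0.12  ] 107.67306143200949
white foot ((514.8268432617188, 209.0614013671875), (79.08980560302734, 125.00047302246094), 18.819067001342773)
rail foot ((501.94891357421875, -150.96250915527344), (171.823974609375, 148.0621337890625), 88.9531478881836)
strip@.11 [ 0.4847 -0.1242  0.11  ] [ 0.5113 -0.1869  0.11  ] 0.06813728191490663 [ 0.498  -0.1555  0.11  ] 112.9962032874418
T (np.int32(21), [309.3, 198.0], [306, 196, 8, 5])
T (np.int32(23), [317.5, 215.3], [314, 213, 8, 5])
S (np.int32(14), [273.1, 141.4], [271, 140, 6, 5])
S (np.int32(54), [277.4, 145.3], [273, 140, 12, 12])
S (np.int32(353), [279.3, 154.0], [262, 143, 33, 24])
S (np.int32(14), [256.0, 146.6], [255, 145, 4, 5])
S (np.int32(18), [271.2, 176.8], [269, 174, 5, 7])
S (np.int32(5), [276.8, 176.8], [276, 175, 2, 4])
pads [array([ 0.5168, -0.1385,  0.172 ]), array([ 0.474, -0.158,  0.172])] [ 0.4954 -0.1483  0.172 ]
```

View pics/c1.png

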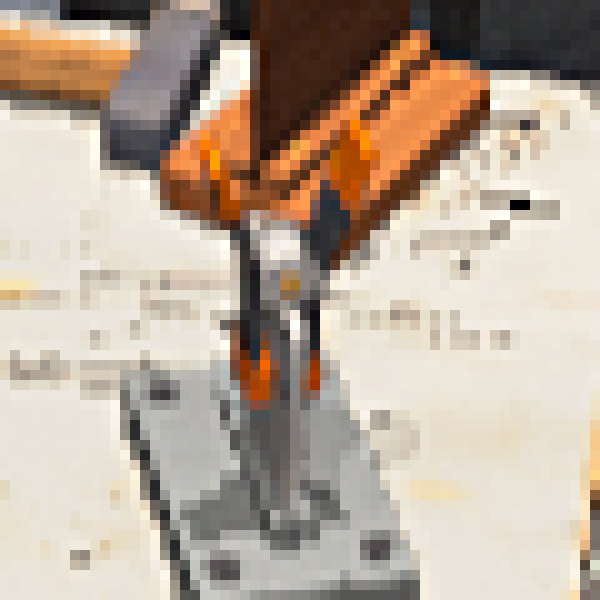

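The crop shows the clip's axle end in side at about (275,168) and its handle ends at (267.5,157) and (282,155). The clip's y axis has a yaw of about 113.7°. I'll start moving while raising, then refine from there.

Careful with the scale: shifts go in shares of 40 cm and turns go in shares of pi/2 rad. That gives: -22 cm / 40 = -0.55, 20 cm / 40 = 0.5, -54 degrees / 90 = -0.6.

>>> send_rows:
  plan:
    - [[-0.025,0.025,-0.075,0,0,-0.0556],[-0.1,0.0875,-0.125,0,0,-0.1333],[-0.175,0.1575,-0.15,0,0,-0.2111],[-0.25,0.225,-0.1625,0,0,-0.2889],[-0.325,0.295,-0.1625,0,0,-0.3667],[-0.4,0.3625,-0.1625,0,0,-0.4444],[-0.475,0.4325,-0.1625,0,0,-0.5222],[-0.55,0.5,-0.1625,0,0,-0.6]]
  fingers: 1

```text
clock: 0.77
tool_pos: [0.3378, -0.3982, 0.2914]
orientation: [180.0, 0.0, -110.4]
force: [2.3, 0.0, -0.8]
opening: 0.0876
gripper_force: 0.0
```

```bash
python3 - <<'E'
from h import *
from plant import ctrl
S=pickle.load(open("pics/side0.pkl","rb"));T=pickle.load(open("pics/top0.pkl","rb"))
np.set_printoptions(precision=4,suppress=True)
for a,b in(((309.3,198.0),(267.5,157)),((317.5,215.3),(282,155.5))): print("pad",tri(T,a,S,b))
c=[plane(T,(280+(x-399)/7,184+y/7),.022)[:2] for x,y in((415,145),(705,10),(782,180),(500,298))]
print("rail foot",np.mean(c,0),[np.degrees(np.arctan2(*(c[i]-c[j])[::-1])) for i,j in((0,1),(3,2),(1,2),(0,3))])
print("barrel",plane(T,(310.9,208.3),.125))
c=[plane(T,(156+(x-399)/7,181+(y-301)/7),.022)[:2] for x,y in((427,410),(710,316),(776,497),(487,601))]
print("white foot",np.mean(c,0),[np.degrees(np.arctan2(*(c[i]-c[j])[::-1])) for i,j in((0,1),(3,2),(1,2),(0,3))])
o=ctrl.get_obs();print(o["clock"],o["joint_pos"],o["tool_pos"],o["orientation"],o["force"])
E
```

```text
pad (array([ 0.5176, -0.1403,  0.1577]), np.float64(3.028465500633351))
pad (array([ 0.4724, -0.1602,  0.1568]), np.float64(4.792415236520867))
rail foot [ 0.4986 -0.1543] [np.float64(113.93383103782023), np.float64(111.64507510780008), np.float64(22.861156998223787), np.float64(27.92589002526541)]
barrel [ 0.493  -0.1475  0.125 ]
white foot [0.5147 0.2078] [np.float64(107.26932659207746), np.float64(108.81572023025487), np.float64(19.559642146981687), np.float64(17.405946625194403)]
0.7667 [-28.1503   3.8686 -12.3523  -0.014  -73.7831   7.7754] [ 0.3378 -0.3982  0.2914] [ 179.9979    0.0138 -110.3788] [ 2.3197  0.0114 -0.7772]
```

In the tool's units: -29 cm / 40 = -0.725, -27.5 cm / 40 = -0.6875, -44.2 degrees / 90 = -0.4911.

>>> send_rows:
  plan:
    - [[-0.1,-0.02,0,0,0,-0.0667],[-0.2,-0.04,0,0,0,-0.1389],[-0.3,-0.06,0,0,0,-0.2111],[-0.4,-0.08,0.025,0,0,-0.2833],[-0.5,-0.1,0.0625,0,0,-0.3556],[-0.6,-0.12,0.1,0,0,-0.4222],[-0.6875,-0.1375,0.1375,0,0,-0.4889],[-0.725,-0.1475,0.175,0,0,-0.4911]]

```text
clock: 1.43
tool_pos: [0.4968, -0.1465, 0.2208]
orientation: [-180.0, 0.0, -66.0]
force: [-0.3, -0.5, 0.6]
opening: 0.0877
gripper_force: 0.0
```

```bash
python3 - <<'E'
from h import *
from plant import ctrl
o=ctrl.get_obs();print(o["clock"],o["joint_pos"],o["tool_pos"],o["orientation"],o["force"])
T=ctrl.snapshot("top");S=ctrl.snapshot("side");i=T["img"][:,:,::-1];j=S["img"][:,:,::-1]
o=ctrl.get_obs();print(o["tool_pos"],proj(T,o["tool_pos"]),proj(S,o["tool_pos"]))
a=np.hstack([cv2.resize(x,(400,400),interpolation=cv2.INTER_NEAREST) for x in(i[165:245,275:355],j[110:190,235:315])])
cv2.imwrite("pics/pre.png",a)
E
```

```text
1.4333 [ 5.29149393e+00  5.90672249e+00 -1.94237689e+01 -2.13344390e-02
 -6.46309729e+01  1.87070891e+01] [ 0.49678717 -0.14648196  0.22075438] [-1.79957317e+02  5.90543392e-03 -6.60105490e+01] [-0.2619051  -0.46579988  0.60408335]
[ 0.49494006 -0.1472248   0.21855503] [315.62562761 207.20179283] [274.78368413 141.35407915]
```

View pics/pre.png

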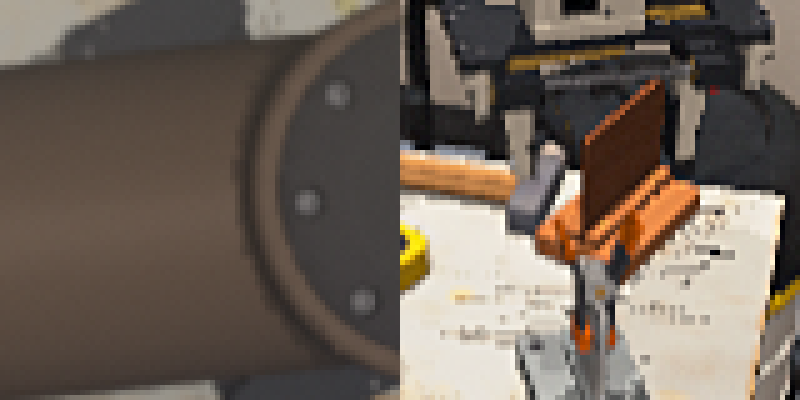

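The left half (top view) shows only the arm. In the side view the fingers at about (259,146) and (293,146) straddle the handles, midpoint 276 against the clip's 275. Measured heights read about 8 mm low there, so they agree with the text. Descending.

In the tool's units: 8 cm / 40 = 0.2, 7 cm / 40 = 0.175.

>>> send_rows:
  plan:
    - [[0,0,0.0625,0,0,0],[0,0,0.125,0,0,0],[0,0,0.175,0,0,0],[0,0,0.2,0,0,0],[0,0,0.2,0,0,0]]

```text
clock: 1.95
tool_pos: [0.4935, -0.1502, 0.1397]
orientation: [179.8, 0.1, -66.6]
force: [-0.9, 0.2, 0.2]
opening: 0.0875
gripper_force: 0.0
```

```bash
python3 - <<'E'
from h import *
from plant import ctrl
S=ctrl.snapshot("side");j=S["img"][:,:,::-1]
o=ctrl.get_obs();print(o["tool_pos"],o["force"],proj(S,o["tool_pos"]))
cv2.imwrite("pics/pre2.png",cv2.resize(j[130:190,240:310],(700,600),interpolation=cv2.INTER_NEAREST))
E
```

```text
[ 0.49465515 -0.15026865  0.14129818] [0.26097983 0.77528582 0.37871051] [274.10952606 160.07966837]
```

View pics/pre2.png

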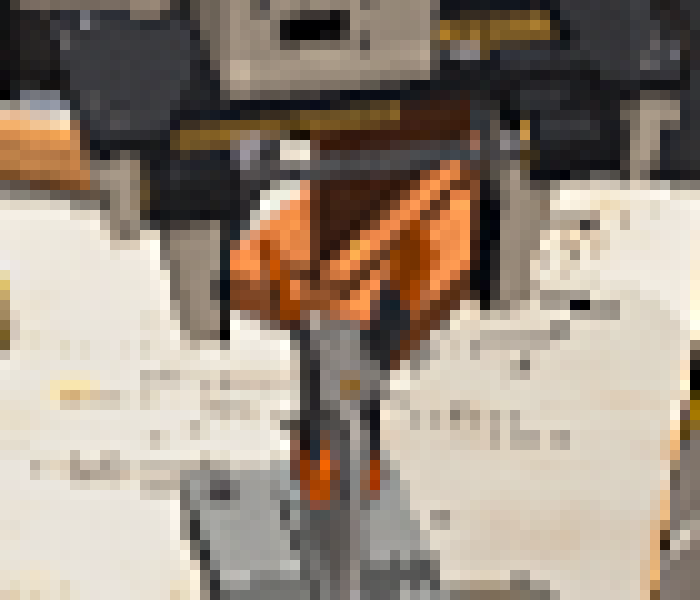

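The fingertips at (205,335) and (510,300) in the crop straddle the handles evenly, about 20 mm above the axle at (350,385). Closing.

>>> send_rows:
  plan:
    - [[0,0,0,0,0,0],[0,0,0,0,0,0],[0,0,0,0,0,0],[0,0,0,0,0,0],[0,0,0,0,0,0],[0,0,0,0,0,0],[0,0,0,0,0,0],[0,0,0,0,0,0]]
  fingers: 0

```text
clock: 2.67
tool_pos: [0.4975, -0.1502, 0.1439]
orientation: [-179.8, -0.2, -66.4]
force: [0.8, 0.7, 11.4]
opening: 0.0402
gripper_force: 7.8
```

>>> send_rows:
  plan:
    - [[0,0,0,0,0,0],[0,0,0,0,0,0],[0,0,0,0,0,0],[0,0,0,0,0,0],[0,0,0,0,0,0],[0,0,0,0,0,0]]

```text
clock: 3.17
tool_pos: [0.4965, -0.1506, 0.1441]
orientation: [-179.9, -0.2, -66.4]
force: [-3.0, -1.9, 15.7]
opening: 0.025
gripper_force: 30.0
```

```bash
python3 - <<'E'
from h import *
from plant import ctrl
S=ctrl.snapshot("side");j=S["img"][:,:,::-1]
o=ctrl.get_obs();print(o["tool_pos"],o["force"],o["opening"],o["gripper_force"],o["orientation"])
cv2.imwrite("pics/grip.png",cv2.resize(j[130:190,240:310],(700,600),interpolation=cv2.INTER_NEAREST))
E
```

```text
[ 0.4965366  -0.15053328  0.14404555] [-3.26360781 -1.93222154 15.76581795] 0.025147046693436745 29.982941150665283 [-1.79866024e+02 -1.63434964e-01 -6.64449336e+01]
```

View pics/grip.png

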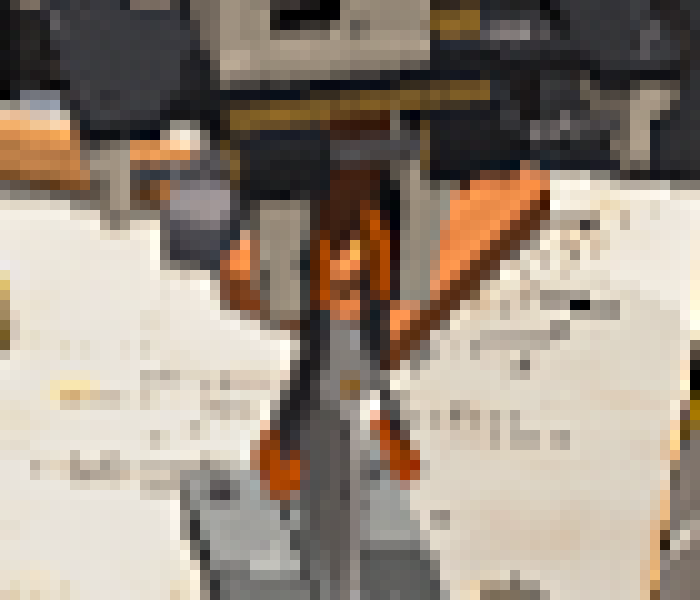

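The crop shows the handles pressed fully together (25 mm), with the jaws open at (280,470) and (400,450) clear of the strip. Lifting.

In the tool's units: -12 cm / 40 = -0.3, -11 cm / 40 = -0.275.

>>> send_rows:
  plan:
    - [[0,0,-0.0175,0,0,0],[0,0,-0.05,0,0,0],[0,0,-0.1,0,0,0],[0,0,-0.1625,0,0,0],[0,0,-0.225,0,0,0],[0,0,-0.275,0,0,0],[0,0,-0.3,0,0,0],[0,0,-0.3,0,0,0]]

```text
clock: 3.88
tool_pos: [0.4962, -0.1498, 0.2639]
orientation: [-179.8, -0.1, -66.5]
force: [0.1, -0.1, -0.6]
opening: 0.0255
gripper_force: 29.9
```

In the tool's units: -17.8 cm / 40 = -0.445, -15.5 cm / 40 = -0.3875, 2.5 degrees / 90 = 0.0278.

>>> send_rows:
  plan:
    - [[-0.025,0.01,0,0,0,0],[-0.075,0.025,0,0,0,0],[-0.1375,0.025,0,0,0,0],[-0.2,0.015,0,0,0,0.0056],[-0.2625,-0.005,0,0,0,0.0111],[-0.325,-0.035,0,0,0,0.0167],[-0.3875,-0.07,0,0,0,0.0222],[-0.445,-0.0975,0,0,0,0.0278]]

```text
clock: 4.55
tool_pos: [0.4586, 0.0304, 0.26]
orientation: [179.9, 0.0, -69.0]
force: [0.8, 0.4, -0.4]
opening: 0.0252
gripper_force: 29.9
```

In the tool's units: -14.7 cm / 40 = -0.3675, -14 cm / 40 = -0.35, 3 degrees / 90 = 0.0333.

>>> send_rows:
  plan:
    - [[-0.0625,-0.0425,0,0,0,0.0056],[-0.125,-0.0875,0,0,0,0.0111],[-0.1875,-0.135,0,0,0,0.0167],[-0.25,-0.185,0,0,0,0.0222],[-0.305,-0.23,0,0,0,0.0278],[-0.35,-0.27,0,0,0,0.0333],[-0.3675,-0.2875,0,0,0,0.0333],[-0.3675,-0.2875,0,0,0,0.0333]]

```text
clock: 5.22
tool_pos: [0.5142, 0.209, 0.2592]
orientation: [179.8, -0.1, -71.9]
force: [0.7, 0.4, -1.4]
opening: 0.0251
gripper_force: 29.9
```

```bash
python3 - <<'E'
from h import *
from plant import ctrl
S=ctrl.snapshot("side");T=ctrl.snapshot("top");pickle.dump((S,T),open("pics/over.pkl","wb"))
o=ctrl.get_obs();print(o["tool_pos"],o["orientation"],o["opening"])
a=cv2.resize(S["img"][190:290,205:285,::-1],(480,600),interpolation=cv2.INTER_NEAREST)
b=cv2.resize(T["img"][170:270,150:200,::-1],(300,600),interpolation=cv2.INTER_NEAREST)
cv2.imwrite("pics/over.png",np.hstack([a,b]))
E
```

```text
[0.51366752 0.20698727 0.26005431] [ 1.79838245e+02 -4.63561855e-02 -7.19806765e+01] 0.025269802439503126
```

View pics/over.png

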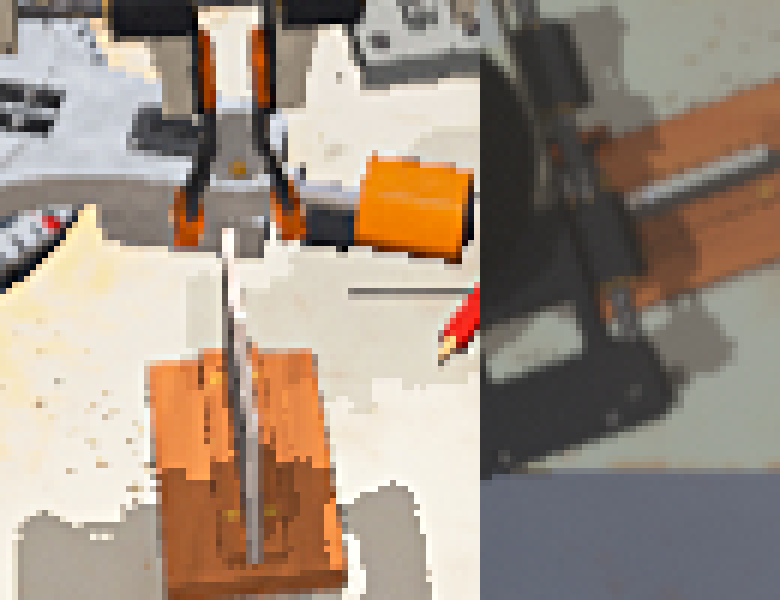

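The clip's axle end shows at side (244.7,218.3), with jaw tips about (236,230) and (253.3,229). Panel ends are at (243.3,228.4) and (246.6,262). I'll compare these with the projections to remove the camera bias.

```bash
python3 - <<'E'
from h import *
S,T=pickle.load(open("pics/over.pkl","rb"));np.set_printoptions(precision=4,suppress=True)
t=np.array([.5137,.207,.2600]);y=np.radians(108);Y=np.array([np.cos(y),np.sin(y),0]);X=np.array([Y[1],-Y[0],0])
ax=t-[0,0,.025]+.013*Y
print("axle meas-pred",np.array([244.7,218.3])-proj(S,ax))
for sg,m in((1,(236,230.3)),(-1,(253.3,229.3))):
    print("tip",np.array(m)-proj(S,t-[0,0,.075]+.012*Y+sg*X*.019))
P=np.array([.515,.207,.12])
print("panel +y",np.array([246.6,262])-proj(S,P+.06*Y),"-y",np.array([243.3,228.4])-proj(S,P-.06*Y))
print("px/mm x,y,z",[proj(S,P+d)-proj(S,P) for d in np.eye(3)*.001])
# top-edge line of panel in side: fit
h=S["img"].astype(int).sum(2)
for r in range(232,262,5): print(r,h[r,238:252])
E
```

```text
axle meas-pred [0.4568 2.243 ]
tip [-1.0846  0.15  ]
tip [1.3231 0.2461]
panel +y [0.5908 1.6055] -y [0.9498 2.1068]
px/mm x,y,z [array([-0.3612, -0.061 ]), array([-0.0854,  0.2786]), array([-0.0064, -0.2419])]
232 [655 662 663 391 664 736 391 299 311 317 256 704 707 697]
237 [637 639 648 684 209 729 744 676 703 705 705 709 637 631]
242 [637 646 648 683 379 361 764 754 659 635 637 636 634 640]
247 [651 659 664 707 414 239 613 563 360 557 658 665 662 656]
252 [239 471 506 495 302 261 280 544 610 510 397 440 435 437]
257 [476 359 421 458 318 199 248 466 562 460 404 365 439 430]
```

>>> send_rows:
  plan:
    - [[0,0,0.025,0,0,0],[0,0,0.0625,0,0,0],[0,0,0.1,0,0,0],[0,0,0.13,0,0,0],[0,0,0.15,0,0,0],[0,0,0.15,0,0,0]]

```text
clock: 5.82
tool_pos: [0.5134, 0.2059, 0.1995]
orientation: [179.8, -0.0, -72.1]
force: [-0.0, -0.6, -0.7]
opening: 0.0253
gripper_force: 29.9
```

In the tool's units: 3 cm / 40 = 0.075, 2.7 cm / 40 = 0.0675.

>>> send_rows:
  plan:
    - [[0,0,0.0125,0,0,0],[0,0,0.025,0,0,0],[0,0,0.04,0,0,0],[0,0,0.055,0,0,0],[0,0,0.0675,0,0,0],[0,0,0.075,0,0,0],[0,0,0.075,0,0,0],[0,0,0.075,0,0,0]]

```text
clock: 6.48
tool_pos: [0.5148, 0.2075, 0.1715]
orientation: [180.0, -0.0, -72.0]
force: [-0.1, -0.7, 0.4]
opening: 0.0253
gripper_force: 29.9
```

```bash
python3 - <<'E'
from h import *
from plant import ctrl
S=ctrl.snapshot("side")
o=ctrl.get_obs();print(o["clock"],o["tool_pos"],o["orientation"],o["opening"],o["force"],o["gripper_force"]);pickle.dump(S,open("pics/fin.pkl","wb"))
cv2.imwrite("pics/fin.png",cv2.resize(S["img"][205:275,215:275,::-1],(514,600),interpolation=cv2.INTER_NEAREST))
E
```

```text
6.5333 [0.51489349 0.20754016 0.17169746] [-1.79989977e+02 -5.18213941e-03 -7.20059976e+01] 0.025489984787286483 [-0.48777024 -0.39613215 -1.19564808] 29.93935525417328
```

View pics/fin.png

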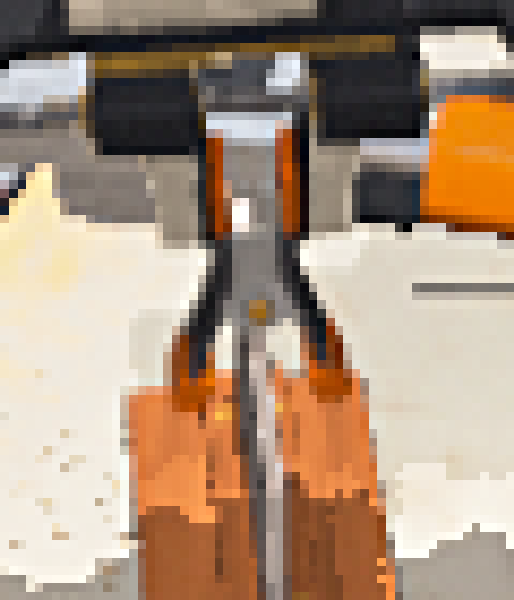

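The final crop shows the panel standing between the jaws: tips at (195,405) and (330,395), panel at about (243–285), axle at (258,310). I'll check the depth numerically.

```bash
python3 - <<'E'
from h import *
S=pickle.load(open("pics/fin.pkl","rb"));np.set_printoptions(precision=2,suppress=True)
y=np.radians(108);Y=np.array([np.cos(y),np.sin(y),0]);P=np.array([.515,.207,.12])
f=lambda c:np.array(c)/8.57+[215,205]
e=proj(S,P+.012*Y)+[.77,1.86]
L,R=f((195,407)),f((330,397));A=f((258,310))
print("edge",e,"tips",L,R,"depth mm",((L+R)[1]/2-.3-e[1])/.245,"axle above edge mm",(e[1]-A[1])/.242,"lateral",(L+R)[0]/2-e[0],A[0]-e[0])
E
```

```text
edge [245.23 247.86] tips [237.75 252.49] [253.51 251.32] depth mm 15.292891725227854 axle above edge mm 27.637867965864636 lateral 0.3977594258895749 -0.1273280886962027
```

In the tool's units: 0.3 cm / 40 = 0.0075, 0.1 cm / 40 = 0.0025.

>>> send_rows:
  plan:
    - [[0,0,0.0025,0,0,0],[0,0,0.0075,0,0,0],[0,0,0.0075,0,0,0],[0,0,0.0075,0,0,0],[0,0,0.0075,0,0,0],[0,0,0.0075,0,0,0]]

```text
clock: 7.03
tool_pos: [0.5148, 0.2075, 0.1687]
orientation: [-180.0, 0.0, -72.0]
force: [-0.3, -0.2, -0.5]
opening: 0.025
gripper_force: 29.9
```

```bash
python3 - <<'E'
from h import *
from plant import ctrl
S=ctrl.snapshot("side")
o=ctrl.get_obs();print(o["clock"],o["tool_pos"],o["orientation"],o["opening"],o["force"])
cv2.imwrite("pics/fin2.png",cv2.resize(S["img"][225:265,225:265,::-1],(600,600),interpolation=cv2.INTER_CUBIC))
E
```

```text
7.0833 [0.51477503 0.20744364 0.16863778] [-1.79993143e+02  1.18402241e-03 -7.20135800e+01] 0.025094993543364048 [ 0.67020249 -0.32384464 -0.06252598]
```

View pics/fin2.png

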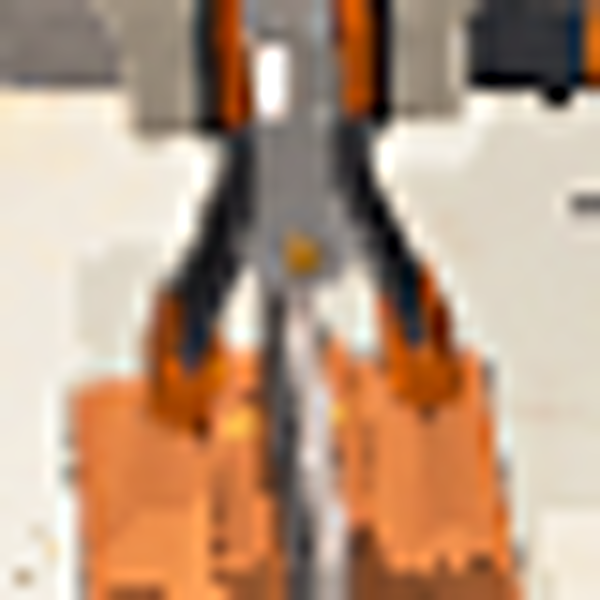

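The view shows the panel's top edge at about (300,330), between the open tips at (200,430) and (428,408), clear on both sides. The force is about zero. Handing in.

```bash
python3 -c "
from plant import ctrl
print(ctrl.close_job())"
```

```text
the job is handed in; nothing more can be done
None
```

The job is handed in: the arm is holding the clip squeezed wide open over the middle of the white panel's top edge, with an estimated 2.1–2.6 cm of panel between the jaws and near-zero wrist force, so no sign of contact.

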